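# Charge the bench lubricator

## Robot

A 6-joint arm with a two-finger parallel gripper is mounted at the origin on a cart in front of the work surface, level with it; the furniture and walls round the work are solid. World frame = base frame: x ahead of the robot, y to its left, z up, the work surface at z = 0. Lengths are in m, angles in rad, forces in N, time in s.
With the tool pointing down it reaches from about 0.375 to 0.9 m from the base axis. Payload 3.1 kg.
Tool frame: the origin (TCP) lies midway between the tips of the shut fingers; the grasp point (between the pads) lies manip.grip_point_offset behind it (manip.grip_point_offset is the distance from the TCP to the grasp point, in m); z points along the fingers, y is the line along which they close (so a half turn about z gives the same grasp; the last joint's range is limited). The gripper opens to 87 mm and grips with 3 to 60 N. Pads are 19 mm wide; open, the fingers measure 117 mm over their backs; the gripper's body (75 mm by 190 mm) begins 51 mm behind the grasp point.
Start: joints at [-1.522, 0.527, 1.433, -0, 1.181, -0.178], TCP at [0.141, -0.609, 0.223] pointing down, gripper open.
Joint ranges: [-3.08, 3.08], [-0.75, 2.2], [0.22, 2.44], [-1.43, 4.57], [0, 2.65], [-2.85, 2.85]. Speed limits (rad/s): [2.79, 2.79, 3.14, 3.14, 3.14, 3.14].

## Interface

Orientations are given as a unit quaternion [w, x, y, z].
In Python, from bench import manip, get_image, order gives the robot as it stands. The module is installed in compiled form; this text tells all that it offers.
- The arm moves only by the tool move_arm, never from a script. Its argument "series" is text: rows parted by semicolons, each of 7 numbers parted by spaces: the finger opening in mm, from 0 to 87, then the shift along the tool's x, y, z normalised to -1 to 1, where 1 is 100 mm, then the turn, a rotation vector about the tool's x, y, z normalised to -1 to 1, where 1 is 1.5 rad. In form: fingers x y z ax ay az; .... A call has 1 to 5 rows; each row is the pose to reach, as a shift and turn from the pose commanded when the call began, along the tool's axes at that moment; what a row does not reach only later rows make up. A row lasts 1/10 s, in which the tool goes at most 50 mm and 8.59 degrees, less where a joint would pass 70% of its speed; a pose out of reach is approached as far as the arm can. A call with a number of a shift or a turn outside -1 to 1 is refused whole. A call with a gripper value outside its range is refused whole. The fingers move at their own pace and stop on an object; "force" is the grip in N (left out, the last holds). Time passes only in rows, so rows that repeat a pose let the fingers close. It gives the time, the measured TCP pose, the force, the opening and the grip force at its end, in the units of the state.
- manip.get_state(): the state, without advancing time (a new reading comes with each control period).
- get_image(name): name is "scene" or "top" or "wrist"; returns a dict with "color" (384x512x3 uint8, red, green, blue), "intrinsics" (3x3 intrinsics, pixels), "xyz" and "rotation" of the camera in the world. Camera axes: x right, y down, z forward; pixel columns grow to the right and rows downward; lengths in m; the calibration is good to about 2 mm. A picture is of the moment at which its call begins. There is no depth.
- order.job_done(): hands the job in; it is judged then, once.
The state is a dict: "t": time; "joint_positions": joint angles; "qvel": joint speeds; "tau": joint torques, N m; "ee_pos": TCP position; "tool_rot": TCP orientation; "contact_force": force on the tool from outside, world axes, zero at the start; "torque": the same for the moment, N m; "gripper_width": finger opening in m; "grasp_force": force on a finger pad.
Only numpy, scipy, OpenCV 4.12 (cv2) and the standard library are available. Lean on these libraries where they do the work, as an engineer would, in place of code of your own. Each camera call takes 0.05 s, during which the arm holds its last target. There are 200 camera calls.

## Task

Two lubricator pumps stand on the worktop: one shows its thin indicator pin standing fully out, the other's pin is still in, or nearly so. With a fingertip, press the black plunger head of the pump whose pin is in all the way down and let it come up again, over and over, until its pin stands fully out too; then leave the plunger up. Raise the pin by pumping only, never touch the pins, do not press the other pump's plunger, do not lift, tip or shove the pumps, and leave the other things where they are.

Things in the scene. Friction and masses are not known exactly. Their poses are not given: they have to be found in the camera images.
- pump_empty: bench lubricator: a grey aluminium block 52 (x) x 100 (y) x 62 mm on a dark steel foot plate 72 x 118 x 8 mm, 1.6 kg, standing loose on the worktop. Origin: centre of the foot's underside; z up; its spring plunger stands at local y = +31 mm, its indicator pin at local y = -31 mm (both at local x = 0), outlet nipple on the +x face. This one is to be pumped: its pin is in at the start. The two pumps may stand in either place and at any moderate yaw.
- pump_ready: bench lubricator: a grey aluminium block 52 (x) x 100 (y) x 62 mm on a dark steel foot plate 72 x 118 x 8 mm, 1.6 kg, standing loose on the worktop. Origin: centre of the foot's underside; z up; its spring plunger stands at local y = +31 mm, its indicator pin at local y = -31 mm (both at local x = 0), outlet nipple on the +x face. The other pump, built alike, already charged: its pin stands fully out. Leave it alone.
- pump_empty_plunger_top (a point): centre of the flat top of the black round plunger head (40 mm across, 14 mm thick, on a 14 mm stem) of the pump to be worked; 124 mm above the worktop when up, 113 mm when pressed fully down. The steel guide under it is 28 mm across and ends 80 mm above the worktop.
- pump_empty_plunger (a joint): how far that plunger is pressed, m: 0 up (it springs back by itself within about half a second), 0.011 fully down on its stop. Pressing takes about 6 N at the top and 11 to 14 N at the bottom, plus about 40 N per m/s of pressing speed.
- pump_empty_pin (a joint): how far that pump's indicator pin is out, m: starts at 0 to 0.006 and is 0.027 to 0.028 when fully out (the step before is about 0.020), where further strokes move it no more. It rises one step of 7 mm (the first one 1 to 11 mm) as the plunger comes back up from a full press, so 3 to 5 full strokes are needed; a press of less than about 8 mm, or one without letting the plunger come fully up again, gives less or nothing. Friction keeps it where it is between strokes.
- pump_empty_pin_tip (a point): tip of that pump's steel indicator pin (9 mm thick, upright, in a collar 18 mm across, 73 mm above the worktop); the tip is 75 mm above the worktop when in, about 102 mm when fully out.
- pump_ready_plunger (a joint): how far the other pump's plunger is pressed, m: 0 up; to stay up
- pump_ready_pin (a joint): how far the other pump's pin is out, m: 0.027 to 0.028 (fully out)
- dropper_bottle: white dropper bottle, 34 mm across and 98 mm tall, standing loose to the right of the pumps, nearer the robot; origin at the centre of its underside. Leave it.
- objective_can: white canister with a black screw lid, 40 mm across, 64 mm tall, standing loose behind the pumps; origin at the centre of its underside. Leave it.
- glue_bottle: white glue bottle with a dark nozzle, 34 x 112 x 34 mm, lying loose behind the pumps; origin at the centre of its underside. Leave it.

How it is judged:
By the outcome, as a careful person would: the job done as asked, in the order asked, and still so for the second after the job is handed in, with the robot touching nothing.
It also fails if it takes over 43 s, if anything falls off the work surface, if the arm or the gripper's body presses on something with over 40 N, if the wrist force passes 120 N, or if a joint passes its speed limit or range.

## Working session

There is one attempt and no reset: what is moved stays moved. The work goes in short steps, Python scripts to look and compute and a tool call to move; the robot and the scene stay as the last step left them, time stands still between calls to the robot, and variables do not carry over. Pictures are saved under pics/ and viewed, at most 10 in all, crops included, and the job is handed in when it is done.

Besides the shell and the picture viewer there is one more tool, called after "Request:" as name(argument=value, ...) on one line, values as JSON. move_arm: Moves the arm, as the interface text tells. Its arguments: {"type":"object","properties":{"series":{"type":"string"},"force":{"type":"number"}},"required":["series"]}

```bash
mkdir -p pics; cat > h.py <<'E'
import numpy as np,cv2
from bench import manip,get_image,order
def save(n,f):
    d=get_image(n); cv2.imwrite('pics/'+f,d['color'][:,:,::-1]); 
    np.savez('pics/'+f+'.npz',K=d['intrinsics'],p=d['xyz'],R=d['rotation'])
    return d
def px(f,u,v,z):
    d=np.load('pics/'+f+'.npz'); r=d['R']@np.linalg.solve(d['K'],[u,v,1.]); return d['p']+r*(z-d['p'][2])/r[2]
def proj(f,P):
    d=np.load('pics/'+f+'.npz'); c=d['R'].T@(np.array(P)-d['p']); q=d['K']@c; return q[:2]/q[2]
E
python3 - <<'E'
from h import *
for n in('scene','top'):
    d=save(n,n+'0.png'); print(n,d['xyz'],d['rotation'].round(3).tolist(),d['intrinsics'][0,0])
s=manip.get_state(); print({k:s[k] for k in('t','ee_pos','tool_rot','contact_force','gripper_width')},manip.grip_point_offset)
a,b=[cv2.imread(f'pics/{n}0.png') for n in('scene','top')]
E
```

```text
scene [-0.07088739  0.27049934  1.2401167 ] [0.173, -0.655, 0.71, -0.194] 486.7402877792178
top [0.50679495 0.21180959 1.34163047] [-0.03, 0.714, -0.7, 0.02] 480.2258497798185
{'t': 0.1, 'ee_pos': array([ 0.14113967, -0.60818054,  0.22167376]), 'tool_rot': array([-9.72072118e-04,  9.93521369e-01,  1.13641282e-01,  6.35015555e-05]), 'contact_force': array([-0.91438125,  0.43072882, -0.48020803]), 'gripper_width': 0.08736757576065507} 0.0187
```

View pics/scene0.png

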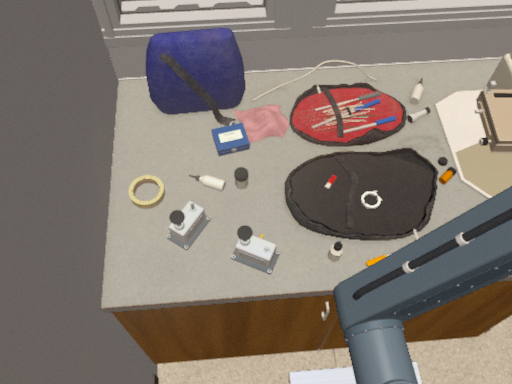

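View pics/top0.png

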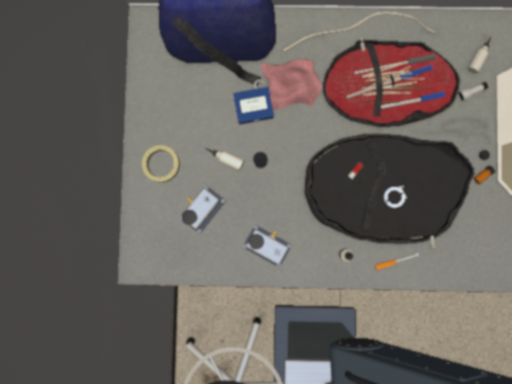

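```bash
python3 - <<'E'
import cv2,numpy as np
a=cv2.imread('pics/scene0.png')[190:280,150:300]; b=cv2.imread('pics/top0.png')[175:275,170:300]
a=cv2.resize(a,(750,450),interpolation=cv2.INTER_CUBIC)
b=cv2.resize(b,(780,600),interpolation=cv2.INTER_CUBIC)
cv2.imwrite('pics/sc.png',a);cv2.imwrite('pics/tc.png',b)
E
```

```text
(no output)
```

View pics/sc.png

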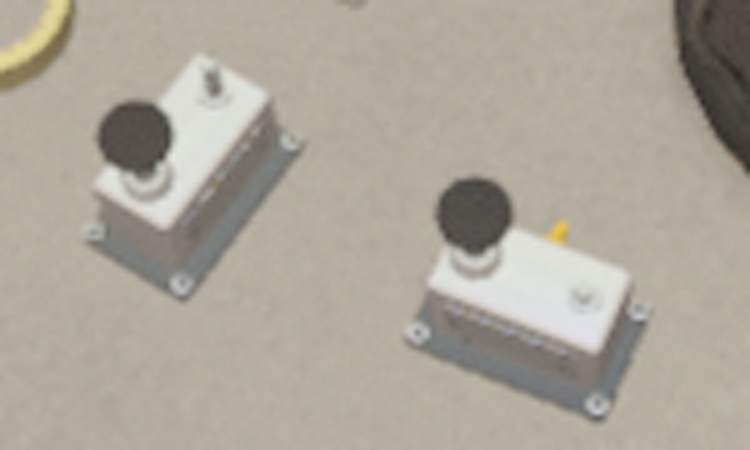

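View pics/tc.png

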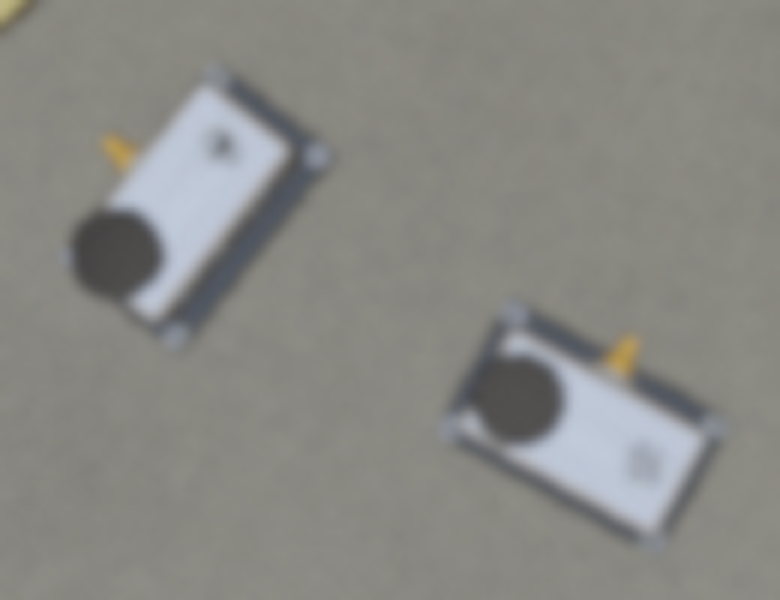

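The nearer, right-hand pump has only its collar showing at scene crop (585,297) and top crop (642,463), so its pin is in. The left one shows a dark pin standing out at scene crop (212,80). The target's head is at scene crop (475,214), top crop (518,398).

```bash
python3 - <<'E'
from h import *
T=lambda u,v:((u+.5)/6-.5+170,(v+.5)/6-.5+175)
S=lambda u,v:((u+.5)/5-.5+150,(v+.5)/5-.5+190)
print('head top',px('top0.png',*T(518,398),.124),'scene',px('scene0.png',*S(475,213),.124))
print('pin',px('top0.png',*T(642,463),.074),px('scene0.png',*S(585,297),.074))
print('foot top',[px('top0.png',*T(*c),.008)[:2].round(4) for c in((515,313),(450,428),(652,542),(713,428))])
print('foot sc',[px('scene0.png',*S(*c),.008)[:2].round(4) for c in((418,333),(597,406),(638,311))])
print('other head',px('top0.png',*T(117,253),.124),'scene',px('scene0.png',*S(135,136),.124))
print('other pin',px('top0.png',*T(220,145),.09),px('scene0.png',*S(212,70),.102))
print('bottle',px('top0.png',346,254,.098),'can',px('top0.png',260,159,.064))
from scipy.spatial.transform import Rotation as R
s=manip.get_state();print(R.from_quat(np.roll(s['tool_rot'],-1)).as_matrix().round(3))
E
```

```text
Traceback (most recent call last):
  File "h.py", line 8, in px
    d=np.load('pics/'+f+'.npz'); r=d['R']@np.linalg.solve(d['K'],[u,v,1.]); return d['p']+r*(z-d['p'][2])/r[2]
                                   ~~~~~~^~~~~~~~~~~~~~~~~~~~~~~~~~~~~~~~~
ValueError: matmul: Input operand 1 has a mismatch in its core dimension 0, with gufunc signature (n?,k),(k,m?)->(n?,m?) (size 3 is different from 4)
```

```bash
sed -i "s/d\['R'\]/M(d['R'])/g; 2a from scipy.spatial.transform import Rotation as Ro\nM=lambda q:Ro.from_quat(np.roll(q,-1)).as_matrix()" h.py; python3 - <<'E'
from h import *
T=lambda u,v:((u+.5)/6-.5+170,(v+.5)/6-.5+175)
S=lambda u,v:((u+.5)/5-.5+150,(v+.5)/5-.5+190)
print('head top',px('top0.png',*T(518,398),.124),'scene',px('scene0.png',*S(475,213),.124))
print('pin',px('top0.png',*T(642,463),.074),px('scene0.png',*S(585,297),.074))
print('foot top',[px('top0.png',*T(*c),.008)[:2].round(4) for c in((515,313),(450,428),(652,542),(713,428))])
print('foot sc',[px('scene0.png',*S(*c),.008)[:2].round(4) for c in((418,333),(597,406),(638,311))])
print('other head',px('top0.png',*T(117,253),.124),'scene',px('scene0.png',*S(135,136),.124))
print('other pin',px('top0.png',*T(220,145),.09),px('scene0.png',*S(212,70),.102))
print('bottle',px('top0.png',346,254,.098),'can',px('top0.png',260,159,.064))
s=manip.get_state();print(M(s['tool_rot']).round(3))
E
```

```text
head top [0.47672083 0.24028233 0.124     ] scene [0.47265091 0.24259841 0.124     ]
pin [0.44831454 0.18663635 0.074     ] [0.44395473 0.18766036 0.074     ]
foot top [array([0.5129, 0.2452]), array([0.4594, 0.274 ]), array([0.4093, 0.1801]), array([0.462, 0.153])]
foot sc [array([0.459, 0.276]), array([0.409 , 0.1826]), array([0.4624, 0.1547])]
other head [0.53429694 0.41127132 0.124     ] scene [0.53063431 0.41468375 0.124     ]
other pin [0.58299649 0.37331221 0.09      ] [0.57930552 0.37635155 0.102     ]
bottle [0.44741819 0.00885052 0.098     ] can [0.6941725  0.23535385 0.064     ]
[[ 0.974  0.226 -0.   ]
 [ 0.226 -0.974  0.002]
 [ 0.    -0.002 -1.   ]]
```

Request:
move_arm(series="0 0.35 -0.35 0 0 0 0; 0 0.7 -0.7 0 0 0 0; 0 1 -1 0 0 0 0; 0 1 -1 0 0 0 0", force=20)

```text
t: 0.5
ee_pos: [0.2179, -0.4823, 0.2218]
tool_rot: [-0.004, 0.993, 0.116, 0.0]
contact_force: [-0.2, 0.5, -0.4]
gripper_width: 0.0632
grasp_force: 0.0
```

Request:
move_arm(series="0 0.35 -0.35 0 0 0 0; 0 0.7 -0.7 0 0 0 0; 0 1 -1 0 0 0 0; 0 1 -1 0 0 0 0")

```text
t: 0.9
ee_pos: [0.2919, -0.3639, 0.2221]
tool_rot: [-0.002, 0.993, 0.116, -0.0]
contact_force: [-1.9, 0.3, 0.7]
gripper_width: 0.031
grasp_force: 0.0
```

Request:
move_arm(series="0 0.35 -0.35 0 0 0 0; 0 0.7 -0.7 0 0 0 0; 0 1 -1 0 0 0 0; 0 1 -1 0 0 0 0")

```text
t: 1.3
ee_pos: [0.3668, -0.2456, 0.2224]
tool_rot: [-0.001, 0.993, 0.116, -0.0]
contact_force: [-1.0, 0.5, 0.4]
gripper_width: 0.0027
grasp_force: 0.0
```

Request:
move_arm(series="0 0.25 -0.5 0 0 0 0; 0 0.4 -0.8 0 0 0 0; 0 0.5 -1 0 0 0 0; 0 0.5 -1 0 0 0 0")

```text
t: 1.7
ee_pos: [0.3918, -0.1394, 0.2225]
tool_rot: [-0.0, 0.993, 0.115, -0.0]
contact_force: [-0.4, -0.9, 0.1]
gripper_width: 0.0005
grasp_force: 0.0
```

Request:
move_arm(series="0 0.25 -0.5 0 0 0 0; 0 0.4 -0.8 0 0 0 0; 0 0.5 -1 0 0 0 0; 0 0.5 -1 0 0 0 0")

```text
t: 2.1
ee_pos: [0.419, -0.0317, 0.2226]
tool_rot: [0.0, 0.993, 0.115, 0.0]
contact_force: [-0.5, -1.2, 0.8]
gripper_width: 0.0004
grasp_force: 0.0
```

Request:
move_arm(series="0 0.25 -0.5 0 0 0 0; 0 0.4 -0.8 0 0 0 0; 0 0.5 -1 0 0 0 0; 0 0.5 -1 0 0 0 0")

```text
t: 2.5
ee_pos: [0.4459, 0.0768, 0.2226]
tool_rot: [0.0, 0.993, 0.115, 0.001]
contact_force: [-0.3, -0.2, 0.2]
gripper_width: 0.0
grasp_force: 0.0
```

Request:
move_arm(series="0 0.25 -0.5 0 0 0 0; 0 0.4 -0.8 0 0 0 0; 0 0.5 -1 0 0 0 0; 0 0.5 -1 0 0 0 0; 0 0.5 -1 0 0 0 0")

```text
t: 3.0
ee_pos: [0.4708, 0.1839, 0.2222]
tool_rot: [0.001, 0.994, 0.113, -0.0]
contact_force: [0.9, 0.1, -0.7]
gripper_width: 0.0003
grasp_force: 0.0
```

```bash
python3 - <<'E'
from h import *
d=save('wrist','w1.png'); s=manip.get_state(); p=s['ee_pos']
print(s['t'],p,M(s['tool_rot']).T@(np.array([.475,.241,.124])-p),s['joint_positions'])
print(d['xyz'],proj('w1.png',[.475,.241,.124]))
E
```

```text
3.05 [0.47044877 0.18373871 0.22228158] [ 0.01737726 -0.05488943  0.09820396] [ 1.51481413e-01  3.67752547e-01  1.72833888e+00 -1.35149268e-03
  1.04642157e+00  1.49673795e+00]
[0.54524442 0.2016139  0.38457567] [198.39816667 165.64965518]
```

View pics/w1.png

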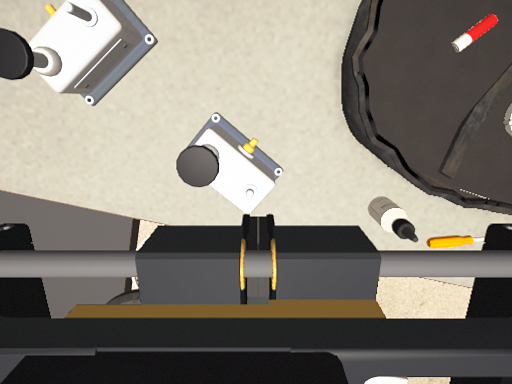

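The wrist view shows the head at (198,166), where I predicted it, the target's pin in at (250,193), and the other pump's pin out at (85,14). I'll move above the head.

Request:
move_arm(series="0 0.17 -0.55 0 0 0 0; 0 0.17 -0.55 0.3 0 0 0; 0 0.17 -0.55 0.6 0 0 0; 0 0.17 -0.55 0.8 0 0 0; 0 0.17 -0.55 0.8 0 0 0")

```text
t: 3.55
ee_pos: [0.4723, 0.2409, 0.14]
tool_rot: [0.001, 0.994, 0.113, -0.004]
contact_force: [-0.2, -0.0, -0.4]
gripper_width: 0.0004
grasp_force: 0.0
```

```bash
python3 - <<'E'
from h import *
s=manip.get_state(); p=s['ee_pos']
print(s['t'],p,M(s['tool_rot']).T@(np.array([.475,.241,.124])-p),s['contact_force'])
E
```

```text
3.55 [0.47234979 0.24086505 0.14002353] [0.00272779 0.00044819 0.0160048 ] [-0.20983261 -0.03325503 -0.41097232]
```

Request:
move_arm(series="0 0.02 0 0.13 0 0 0; 0 0.02 0 0.17 0 0 0; 0 0.02 0 0.21 0 0 0; 0 0.02 0 0.25 0 0 0; 0 0.02 0 0.27 0 0 0")

```text
t: 4.05
ee_pos: [0.4771, 0.2433, 0.1171]
tool_rot: [0.001, 0.993, 0.114, 0.001]
contact_force: [-1.1, -2.0, 9.7]
gripper_width: 0.0002
grasp_force: 4.9
```

Request:
move_arm(series="0 0 0 0 0 0 0; 0 0 0 0.01 0 0 0; 0 0 0 0.01 0 0 0")

```text
t: 4.35
ee_pos: [0.4771, 0.2433, 0.1165]
tool_rot: [0.001, 0.993, 0.114, 0.001]
contact_force: [-1.6, -3.3, 9.3]
gripper_width: 0.0007
grasp_force: 4.6
```

Request:
move_arm(series="0 0 0 0.02 0 0 0; 0 0 0 0.04 0 0 0; 0 0 0 0.05 0 0 0; 0 0 0 0.05 0 0 0")

```text
t: 4.75
ee_pos: [0.4772, 0.2433, 0.1133]
tool_rot: [0.001, 0.993, 0.114, 0.002]
contact_force: [-4.7, -4.3, 21.9]
gripper_width: 0.0
grasp_force: 10.5
```

Request:
move_arm(series="0 0 0 -0.1 0 0 0; 0 0 0 -0.24 0 0 0; 0 0 0 -0.24 0 0 0; 0 0 0 -0.24 0 0 0; 0 0 0 -0.24 0 0 0")

```text
t: 5.25
ee_pos: [0.4759, 0.2438, 0.1331]
tool_rot: [0.0, 0.994, 0.114, -0.0]
contact_force: [0.4, -0.3, -0.1]
gripper_width: 0.0005
grasp_force: 0.0
```

Request:
move_arm(series="0 0 0 0 0 0 0; 0 0 0 0 0 0 0; 0 0 0 0 0 0 0")

```text
t: 5.55
ee_pos: [0.4761, 0.2438, 0.1331]
tool_rot: [0.0, 0.994, 0.114, -0.0]
contact_force: [0.5, 0.2, -0.1]
gripper_width: 0.0005
grasp_force: 0.0
```

```bash
python3 - <<'E'
from h import *
d=save('wrist','w2.png'); print(manip.get_state()['ee_pos'],proj('w2.png',[.4465,.187,.075]),proj('w2.png',[.4465,.187,.102]))
d=save('scene','s2.png')
a=cv2.imread('pics/w2.png'); b=cv2.imread('pics/s2.png')[190:280,150:300]
a=cv2.resize(a[100:300,120:390],(540,400),interpolation=cv2.INTER_CUBIC)
b=cv2.resize(b,(540,324),interpolation=cv2.INTER_CUBIC)
b=cv2.resize(b,(540,200)) if 0 else b[:200]
cv2.imwrite('pics/c2.png',np.vstack([a,b]))
E
```

```text
[0.47611107 0.24384187 0.13320248] [315.64549109 244.06228988] [322.49553298 261.31757533]
```

View pics/c2.png

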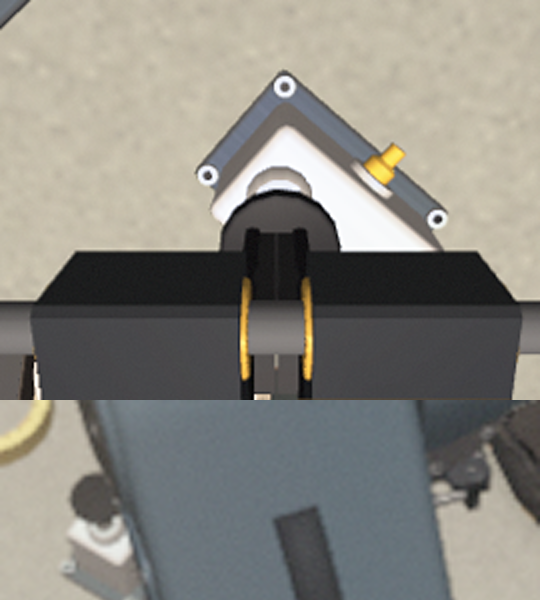

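The pin is hidden behind the gripper from here. The fingertip sits central on the head, and the first press reached the stop (z 0.1133, 22 N). I'll do more full strokes, then check.

Request:
move_arm(series="0 0 0 0.08 0 0 0; 0 0 0 0.14 0 0 0; 0 0 0 0.2 0 0 0; 0 0 0 0.25 0 0 0; 0 0 0 0.25 0 0 0")

```text
t: 6.15
ee_pos: [0.4771, 0.2442, 0.1131]
tool_rot: [-0.0, 0.993, 0.114, 0.002]
contact_force: [-6.7, -1.9, 35.7]
gripper_width: 0.0006
grasp_force: 17.8
```

Request:
move_arm(series="0 0 0 0 0 0 0; 0 0 0 0.01 0 0 0; 0 0 0 0.01 0 0 0")

```text
t: 6.45
ee_pos: [0.4772, 0.2442, 0.1131]
tool_rot: [-0.0, 0.993, 0.114, 0.002]
contact_force: [-8.7, -3.8, 41.7]
gripper_width: 0.0005
grasp_force: 20.7
```

Request:
move_arm(series="0 0 0 -0.1 0 0 0; 0 0 0 -0.26 0 0 0; 0 0 0 -0.26 0 0 0; 0 0 0 -0.26 0 0 0; 0 0 0 -0.26 0 0 0")

```text
t: 6.95
ee_pos: [0.4755, 0.2436, 0.1324]
tool_rot: [0.0, 0.994, 0.114, -0.001]
contact_force: [-0.3, 0.6, 0.6]
gripper_width: 0.0002
grasp_force: 0.0
```

Request:
move_arm(series="0 0 0 0 0 0 0; 0 0 0 0 0 0 0; 0 0 0 0 0 0 0; 0 0 0 0 0 0 0")

```text
t: 7.35
ee_pos: [0.4762, 0.2439, 0.1333]
tool_rot: [0.0, 0.994, 0.114, -0.0]
contact_force: [0.4, 0.2, 0.1]
gripper_width: 0.0004
grasp_force: 0.0
```

Request:
move_arm(series="0 0 0 0.08 0 0 0; 0 0 0 0.14 0 0 0; 0 0 0 0.18 0 0 0; 0 0 0 0.23 0 0 0; 0 0 0 0.23 0 0 0")

```text
t: 7.85
ee_pos: [0.477, 0.2441, 0.1133]
tool_rot: [-0.0, 0.994, 0.114, 0.001]
contact_force: [-4.1, -1.7, 22.6]
gripper_width: 0.0004
grasp_force: 11.1
```

Request:
move_arm(series="0 0 0 0 0 0 0; 0 0 0 0 0 0 0")

```text
t: 8.05
ee_pos: [0.4771, 0.2441, 0.1133]
tool_rot: [-0.0, 0.994, 0.114, 0.001]
contact_force: [-3.2, -0.6, 21.7]
gripper_width: 0.0004
grasp_force: 10.8
```

Request:
move_arm(series="0 0 0 -0.1 0 0 0; 0 0 0 -0.23 0 0 0; 0 0 0 -0.23 0 0 0; 0 0 0 -0.23 0 0 0; 0 0 0 -0.23 0 0 0")

```text
t: 8.55
ee_pos: [0.4756, 0.2437, 0.1326]
tool_rot: [0.0, 0.994, 0.114, -0.001]
contact_force: [0.4, 0.6, -0.3]
gripper_width: 0.0
grasp_force: 0.0
```

Request:
move_arm(series="0 0 0 0 0 0 0; 0 0 0 0 0 0 0; 0 0 0 0 0 0 0; 0 0 0 0 0 0 0")

```text
t: 8.95
ee_pos: [0.4762, 0.2438, 0.1334]
tool_rot: [0.0, 0.994, 0.114, -0.0]
contact_force: [0.5, -0.4, 0.4]
gripper_width: 0.0002
grasp_force: 0.0
```

Request:
move_arm(series="0 0 0 0.08 0 0 0; 0 0 0 0.14 0 0 0; 0 0 0 0.18 0 0 0; 0 0 0 0.23 0 0 0; 0 0 0 0.23 0 0 0")

```text
t: 9.45
ee_pos: [0.477, 0.2441, 0.1133]
tool_rot: [-0.0, 0.994, 0.114, 0.001]
contact_force: [-4.5, -1.7, 23.3]
gripper_width: 0.0007
grasp_force: 11.2
```

Request:
move_arm(series="0 0 0 0 0 0 0; 0 0 0 0 0 0 0")

```text
t: 9.65
ee_pos: [0.4771, 0.2441, 0.1133]
tool_rot: [-0.0, 0.994, 0.114, 0.001]
contact_force: [-3.8, -1.7, 21.6]
gripper_width: 0.0003
grasp_force: 10.9
```

Request:
move_arm(series="0 0 0 -0.1 0 0 0; 0 0 0 -0.23 0 0 0; 0 0 0 -0.23 0 0 0; 0 0 0 -0.23 0 0 0; 0 0 0 -0.23 0 0 0")

```text
t: 10.15
ee_pos: [0.4756, 0.2436, 0.1326]
tool_rot: [0.0, 0.994, 0.114, -0.001]
contact_force: [-0.6, 0.2, -0.1]
gripper_width: 0.0001
grasp_force: 0.0
```

Request:
move_arm(series="0 0 0 0 0 0 0; 0 0 0 0 0 0 0; 0 0 0 0 0 0 0; 0 0 0 0 0 0 0")

```text
t: 10.55
ee_pos: [0.4762, 0.2439, 0.1333]
tool_rot: [0.0, 0.994, 0.114, -0.0]
contact_force: [1.2, 0.3, -0.1]
gripper_width: 0.0003
grasp_force: 0.0
```

A fifth stroke, then raise and back off to the earlier viewing pose.

Request:
move_arm(series="0 0 0 0.08 0 0 0; 0 0 0 0.14 0 0 0; 0 0 0 0.18 0 0 0; 0 0 0 0.23 0 0 0; 0 0 0 0.23 0 0 0")

```text
t: 11.05
ee_pos: [0.477, 0.2441, 0.1133]
tool_rot: [-0.0, 0.994, 0.114, 0.001]
contact_force: [-3.9, -2.4, 23.2]
gripper_width: 0.0005
grasp_force: 11.2
```

Request:
move_arm(series="0 0 0 0 0 0 0; 0 0 0 0 0 0 0")

```text
t: 11.25
ee_pos: [0.4771, 0.2441, 0.1133]
tool_rot: [-0.0, 0.994, 0.114, 0.001]
contact_force: [-3.5, -1.1, 22.0]
gripper_width: 0.0005
grasp_force: 10.9
```

Request:
move_arm(series="0 0 0 -0.1 0 0 0; 0 0 0 -0.23 0 0 0; 0 0 0 -0.23 0 0 0; 0 0 0 -0.23 0 0 0; 0 0 0 -0.23 0 0 0")

```text
t: 11.75
ee_pos: [0.4756, 0.2436, 0.1326]
tool_rot: [0.0, 0.994, 0.114, -0.001]
contact_force: [-0.1, -0.4, 0.2]
gripper_width: 0.0006
grasp_force: 0.0
```

Request:
move_arm(series="0 0 0 -0.3 0 0 0; 0 0 0 -0.6 0 0 0; 0 0 0 -0.9 0 0 0; 0 0 0 -0.9 0 0 0; 0 0 0 -0.9 0 0 0")

```text
t: 12.25
ee_pos: [0.476, 0.2438, 0.2232]
tool_rot: [0.0, 0.994, 0.114, -0.0]
contact_force: [-0.1, -0.1, -1.3]
gripper_width: 0.0002
grasp_force: 0.0
```

Request:
move_arm(series="0 -0.1 0.3 0 0 0 0; 0 -0.2 0.6 0 0 0 0; 0 -0.2 0.6 0 0 0 0; 0 -0.2 0.6 0 0 0 0")

```text
t: 12.65
ee_pos: [0.4694, 0.1804, 0.222]
tool_rot: [-0.0, 0.994, 0.113, -0.002]
contact_force: [0.8, 0.3, -0.5]
gripper_width: 0.0006
grasp_force: 0.0
```

```bash
python3 - <<'E'
from h import *
d=save('wrist','w3.png'); print(manip.get_state()['t'],proj('w3.png',[.475,.241,.124]),[proj('w3.png',[.4465,.187,z]) for z in(.075,.095,.102)])
a=cv2.imread('pics/w3.png')[0:250,0:400]
cv2.imwrite('pics/c3.png',cv2.resize(a,(800,500),interpolation=cv2.INTER_CUBIC))
E
```

```text
12.7 [195.08022005 163.25376701] [array([247.72311001, 188.62749578]), array([247.08150672, 194.36396624]), array([246.83747006, 196.54585828])]
```

View pics/c3.png

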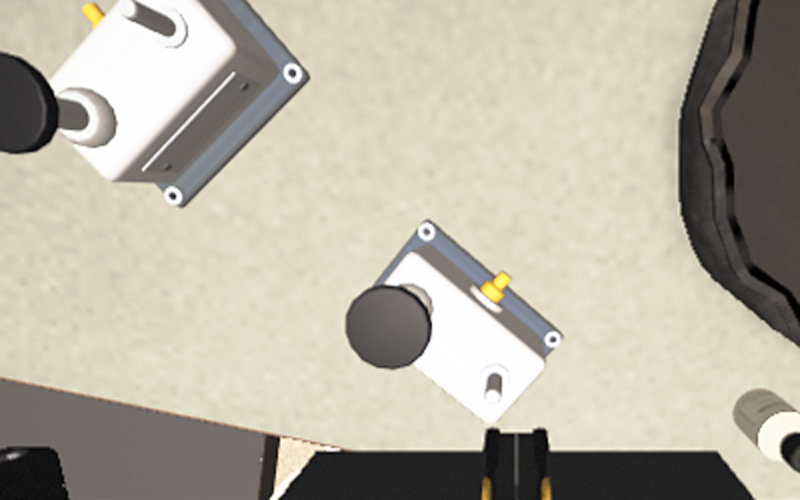

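The target's pin now stands out, with its tip at about (246,198) against (246.8,196.5) predicted for fully out. The head is at (194.5,163.5), where predicted, so the plunger is up and the pump hasn't moved. The other pump looks unchanged.

```bash
python3 -c "
from h import *
print(order.job_done())"
```

```text
the job is handed in; nothing more can be done
None
```

I pumped the near pump's plunger five full strokes to its stop; the wrist camera then showed its pin fully out, the plunger up and the pump unmoved, and I handed the job in at about 13 s (limit 43 s).

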